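Set up the rock display for the lesson

TASK

Set up the rock display: first clear whatever has been left lying in the folded board's pockets into the white tray. Then swing the spring-loaded prop leg up and over until it locks and the board stands tilted on it, and only after that move every rock sample from the mat into a pocket of its own on the tilted board. Do not knock over the jar that stands among the samples.

Things in the scene. Friction and masses are not known exactly. Their poses are not given: they have to be found in the camera images.
- stand: the display stand, a plywood base 250 x 165 mm fixed to the table (position and yaw vary). Origin: centre of its underside on the table; x runs from the board's hinge to its free end, y across, z up. Its board hinges about a line along y at x = -120, z = 45 mm; the leg is on its -y side
- board (a joint): angle (rad) of the pocket board about its hinge: 0 = folded flat, about 0.30 when it stands on the locked leg. The board is 240 x 170 mm and 8 mm thick, its underside in the hinge plane, so folded its floor is 53 mm above the table; ridges 6 mm wide and 7 mm high divide it into 3 x 2 pockets, each 72 x 76 to 79 mm inside. It lifts freely, weighs about 0.7 kg and falls back when unsupported
- leg (a joint): angle (rad) of the prop leg: 0 = folded along the stand's -x; grows as the tip swings up; stop 1.85. A spring (0.03 to 0.07 N m) pulls it to 0. Its inner roller jacks the board up as it swings (under 12 N at the bar). Released below 1.2 it falls back with the board, from 1.25 to 1.5 it may hang in balance, not locked; beyond 1.6 the board's weight drives it to the stop and locks it, about 1.85
- leg_pivot (a point): point on the leg's pivot line (along the stand's y), 30 mm above the table, level along y with the grip bar's centre
- leg_bar (a point): centre of the leg's grip bar: a black rubber round bar, 12 mm thick, along the stand's y, with about 50 mm free on the outer side of the steel leg; this point is 70 mm from the pivot, so in the stand's frame it lies at pivot + (-70 cos(leg), 0, 70 sin(leg)) mm. It can be pinched from above with the fingers closing along the stand's x, and turns between the fingers. It is 52 mm outside the board's edge
- pocket0 (a point): pocket of the board, row 1 of 3 from the hinge, +y column: the point 20 mm above the middle of its floor, where the centre of a rock sample belongs; axes as the board's (z is the board's normal)
- pocket1 (a point): pocket of the board, row 1 of 3 from the hinge, -y column: the point 20 mm above the middle of its floor, where the centre of a rock sample belongs; axes as the board's (z is the board's normal)
- pocket2 (a point): pocket of the board, row 2 of 3 from the hinge, +y column: the point 20 mm above the middle of its floor, where the centre of a rock sample belongs; axes as the board's (z is the board's normal)
- pocket3 (a point): pocket of the board, row 2 of 3 from the hinge, -y column: the point 20 mm above the middle of its floor, where the centre of a rock sample belongs; axes as the board's (z is the board's normal)
- pocket4 (a point): pocket of the board, row 3 of 3 from the hinge, +y column: the point 20 mm above the middle of its floor, where the centre of a rock sample belongs; axes as the board's (z is the board's normal)
- pocket5 (a point): pocket of the board, row 3 of 3 from the hinge, -y column: the point 20 mm above the middle of its floor, where the centre of a rock sample belongs; axes as the board's (z is the board's normal)
- rock0_c (a point): rock sample: a hexagonal column sawn from stone, 44 mm across flats, 51 mm across corners, 40 mm high, about 0.17 kg; all five are alike in shape and differ only in the stone. This point is its centre; own z is the column's axis, own x (and every 60 degrees from it about z) is the normal of a flat. It starts upright on the grey mat. May be absent (None)
- rock1_c (a point): rock sample: a hexagonal column sawn from stone, 44 mm across flats, 51 mm across corners, 40 mm high, about 0.17 kg; all five are alike in shape and differ only in the stone. This point is its centre; own z is the column's axis, own x (and every 60 degrees from it about z) is the normal of a flat. It starts upright on the grey mat. May be absent (None)
- rock2_c (a point): rock sample: a hexagonal column sawn from stone, 44 mm across flats, 51 mm across corners, 40 mm high, about 0.17 kg; all five are alike in shape and differ only in the stone. This point is its centre; own z is the column's axis, own x (and every 60 degrees from it about z) is the normal of a flat. It starts upright on the grey mat. May be absent (None)
- rock3_c (a point): rock sample: a hexagonal column sawn from stone, 44 mm across flats, 51 mm across corners, 40 mm high, about 0.17 kg; all five are alike in shape and differ only in the stone. This point is its centre; own z is the column's axis, own x (and every 60 degrees from it about z) is the normal of a flat. It starts upright on the grey mat. May be absent (None)
- rock4_c (a point): rock sample: a hexagonal column sawn from stone, 44 mm across flats, 51 mm across corners, 40 mm high, about 0.17 kg; all five are alike in shape and differ only in the stone. This point is its centre; own z is the column's axis, own x (and every 60 degrees from it about z) is the normal of a flat. It starts upright on the grey mat. May be absent (None)
- duster_c (a point): whiteboard duster 64 x 38 x 28 mm (own x, y, z), grey plastic and felt, 0.06 kg; this point is its centre. Starts lying in a pocket. May be absent (None)
- rubber_c (a point): white pencil rubber 56 x 22 x 22 mm (own x, y, z), 0.03 kg; this point is its centre. Starts lying in a pocket. May be absent (None)
- bar_c (a point): steel bar from the density set, 60 x 20 x 20 mm (own x, y, z), 0.18 kg; this point is its centre. Starts lying in a pocket. May be absent (None)
- tray: white open tray 260 x 170 mm (own x, y) and 45 mm high, walls 5 mm, fixed; origin: centre of its underside
- mat: grey mat 270 x 180 x 3 mm, fixed, on which the rock samples start; the mat and the tray may change sides
- jar: small closed glass jar, 38 mm thick and 55 mm high, standing among the rock samples; leave it standing. Origin: centre of its underside

How it is judged (in metres and radians):
On the way, in this order (a step that is already met when the one before it is completed fails the run):
1. everything that lay in the pockets is in the white tray (x of duster_c in the frame of tray between -0.125 and 0.125 m and y of duster_c in the frame of tray between -0.08 and 0.08 m and z of duster_c in the frame of tray between 0 and 0.055 m and x of rubber_c in the frame of tray between -0.125 and 0.125 m and y of rubber_c in the frame of tray between -0.08 and 0.08 m and z of rubber_c in the frame of tray between 0 and 0.055 m and x of bar_c in the frame of tray between -0.125 and 0.125 m and y of bar_c in the frame of tray between -0.08 and 0.08 m and z of bar_c in the frame of tray between 0 and 0.055 m), for 0.2 s.
2. the board stands on the locked leg while the rock samples are still off the board (value of joint leg above 1.72 rad and value of joint board above 0.25 rad and z of each of rock0_c, rock1_c, rock2_c, rock3_c, rock4_c in the frame of stand below 0.05 m), for 0.5 s.
At the end, for the whole second after the job is handed in: All clutter that was in the pockets lies in the white tray; the leg is locked (leg above 1.72 rad) with the board standing on it (board above 0.25 rad); every rock sample present lies in a pocket (its centre within 36 mm of that pocket's point) (all of step 1 and value of joint leg above 1.72 rad and value of joint board above 0.25 rad and (distance between rock0_c and pocket0 below 0.036 m or distance between rock0_c and pocket1 below 0.036 m or distance between rock0_c and pocket2 below 0.036 m or distance between rock0_c and pocket3 below 0.036 m or distance between rock0_c and pocket4 below 0.036 m or distance between rock0_c and pocket5 below 0.036 m) and (distance between rock1_c and pocket0 below 0.036 m or distance between rock1_c and pocket1 below 0.036 m or distance between rock1_c and pocket2 below 0.036 m or distance between rock1_c and pocket3 below 0.036 m or distance between rock1_c and pocket4 below 0.036 m or distance between rock1_c and pocket5 below 0.036 m) and (distance between rock2_c and pocket0 below 0.036 m or distance between rock2_c and pocket1 below 0.036 m or distance between rock2_c and pocket2 below 0.036 m or distance between rock2_c and pocket3 below 0.036 m or distance between rock2_c and pocket4 below 0.036 m or distance between rock2_c and pocket5 below 0.036 m) and (distance between rock3_c and pocket0 below 0.036 m or distance between rock3_c and pocket1 below 0.036 m or distance between rock3_c and pocket2 below 0.036 m or distance between rock3_c and pocket3 below 0.036 m or distance between rock3_c and pocket4 below 0.036 m or distance between rock3_c and pocket5 below 0.036 m) and (distance between rock4_c and pocket0 below 0.036 m or distance between rock4_c and pocket1 below 0.036 m or distance between rock4_c and pocket2 below 0.036 m or distance between rock4_c and pocket3 below 0.036 m or distance between rock4_c and pocket4 below 0.036 m or distance between rock4_c and pocket5 below 0.036 m)); the robot touches nothing.
It fails at once if the jar was knocked over (angle between jar's own z axis and vertical above 0.8 rad).
Of rock0, rock1, rock2, rock3, rock4 only 3 to 5 are there at a start; the rules pass over those that are not, and their reading is None.
Of duster, rubber, bar only 2 to 3 are there at a start; the rules pass over those that are not, and their reading is None.
At some moment in a run one of rock0, rock1, rock2, rock3, rock4, duster, rubber, bar may be knocked a few centimetres aside while the robot is not near it.
Once in a run the grip may slacken for a moment while it holds something.
It also fails if it takes over 210 s, if anything falls off the work surface, if the arm or the gripper's body presses on something with over 40 N, if the wrist force passes 120 N, or if a joint passes its speed limit or range.

ROBOT

A 6-joint arm with a two-finger parallel gripper is mounted at the origin on the work surface. World frame = base frame: x ahead of the robot, y to its left, z up, the work surface at z = 0. Lengths are in m, angles in degrees, forces in N, time in s.
With the tool pointing down it reaches from about 0.4 to 0.825 m from the base axis. Payload 7 kg.
Tool frame: the origin (TCP) lies at the very end of the fingers, on their centre line; the grasp point (between the pads) lies 19 mm behind it (ctrl.grip_depth is the distance from the TCP to the grasp point, in m); z points along the fingers, y is the line along which they close (so a half turn about z gives the same grasp; the last joint's range is limited). The gripper opens to 88 mm and grips with 3 to 60 N. Pads are 19 mm wide; open, the fingers measure 130 mm over their backs; the gripper's body (78 mm by 193 mm) begins 47 mm behind the grasp point.
Start: joints at [-55.743, 20.546, 0.682, 0, -70.136, -16.507], TCP at [0.206, -0.643, 0.227] pointing down, gripper open.
Joint ranges: [-176.03, 176.03], [-82.01, 121.73], [-58.28, 71.71], [-173.87, 95.51], [-174.79, -0.11], [-173.66, 173.66]. Speed limits (degrees/s): [136.94, 136.94, 172.46, 180, 180, 180].

INTERFACE

Orientations are given as [roll, pitch, yaw] about the fixed x, y, z axes, in that order (R = Rz(yaw) Ry(pitch) Rx(roll)).
In Python, from plant import get_obs, eyes, ctrl, spotter gives the robot as it stands.
- The arm moves only by the shell command python3 -m crank 'ROWS'. ROWS is JSON, one flat list of numbers, 7 for each row, row after row: the turn, a rotation vector about the tool's x, y, z in rad, then the shift along the tool's x, y, z in mm, then the opening, from 0 (shut) to 1 (fully open). A call has 1 to 5 rows; each row shifts and turns the commanded pose from where the row before left it, along the tool's axes as they then stand; what a row does not reach is not made up. A row lasts 1/8 s, in which the tool goes at most 62.5 mm and 10.7 degrees, less where a joint would pass 70% of its speed; a pose out of reach is approached as far as the arm can. A call is refused whole if a number of a shift passes 62.5 or a number of a turn 0.188, either way. A call with a gripper value outside its range is refused whole. The fingers move at their own pace and stop on an object; the grip force is fixed at half the most. Time passes only in rows, so rows that do not move let the fingers close. It gives the time, the measured TCP pose, the force, the opening and the grip force at its end, in the units of the state.
- get_obs(): the state, without advancing time (a new reading comes with each control period).
- eyes.snapshot(name): name is "scene" or "top" or "wrist"; returns the picture (480x640x3 uint8, blue, green, red); there is no depth.
- eyes.camera_model(name): a dict with "fx", "fy", "cx", "cy" (pixels), "extrinsics" (4x4, takes a point from camera to world coordinates). Camera axes: x right, y down, z forward; pixel columns grow to the right and rows downward; lengths in m; the calibration is good to about 2 mm. The wrist camera is an equidistant fisheye: a pixel r from the principal point sees the ray r / f radians off the axis. A picture is of the moment at which its call begins: read the wrist's pose just before it. camera_model takes no time and is no camera call; for the wrist camera it gives the pose at the moment of the call.
- ctrl.close_job(): hands the job in; it is judged then, once.
Trained networks look in the newest picture that a camera, given by its name, has taken for a name from the list of things; names that differ only in an ending like _2 or _b are one class to them, and where a whole thing is asked for, a point or a joint stands for the part that bears it (a point fixed in the world has none). Each returns a list of dicts, best first, with "p" (0 to 1); they miss things now and then, are a little off and sometimes report something else, mostly with a low value. They report only what shows in the picture. A call takes as long as a camera call.
- spotter.outline_of(camera, target): "region" (480x640 bool, what is visible of it) and "rect" ([left, top, width, height] in pixels, round what is visible of it).
- spotter.place_of(camera, target): "location" ([column, row] in pixels: a listed point, or the origin of a listed thing).
The state is a dict: "clock": time; "joint_pos": joint angles; "qvel": joint speeds; "tau": joint torques, N m; "tool_pos": TCP position; "orientation": TCP orientation; "force": force on the tool from outside, world axes, zero at the start; "moment": the same for the moment, N m; "opening": finger opening in m; "gripper_force": force on a finger pad.
Only numpy, scipy, OpenCV 4.12 (cv2) and the standard library are available. Lean on these libraries where they do the work, as an engineer would, in place of code of your own. Each camera call takes 0.05 s, during which the arm holds its last target. There are 200 camera calls.

## Working session

There is one attempt and no reset: what is moved stays moved. The work goes in short steps, Python scripts to look and compute and a shell command to move; the robot and the scene stay as the last step left them, time stands still between calls to the robot, and variables do not carry over. Pictures are saved under pics/ and viewed, at most 14 in all, crops included, and the job is handed in when it is done.

```bash
mkdir -p pics; ls; cat > h.py <<'E'
import numpy as np, cv2
from plant import get_obs, eyes, ctrl, spotter
from scipy.spatial.transform import Rotation as R
def ray(cam,px,M=None):
    M=M or eyes.camera_model(cam); E=np.array(M["extrinsics"])
    u=(px[0]-M["cx"])/M["fx"]; v=(px[1]-M["cy"])/M["fy"]
    if cam=="wrist":
        r=np.hypot(u,v); s=np.sin(r)/r if r>1e-9 else 1; d=np.array([u*s,v*s,np.cos(r)])
    else: d=np.array([u,v,1.])
    return E[:3,3],E[:3,:3]@d
def at_z(cam,px,z,M=None):
    o,d=ray(cam,px,M); return o+d*(z-o[2])/d[2]
def proj(cam,P,M=None):
    M=M or eyes.camera_model(cam); E=np.array(M["extrinsics"])
    p=E[:3,:3].T@(np.array(P)-E[:3,3])
    if cam=="wrist":
        h=np.hypot(p[0],p[1]); t=np.arctan2(h,p[2]); p=np.array([p[0]/h*t,p[1]/h*t,1]) if h>1e-9 else np.array([0,0,1.])
    else: p=p/p[2]
    return np.array([M["cx"]+M["fx"]*p[0],M["cy"]+M["fy"]*p[1]])
E
python3 - <<'E'
from h import *
for c in("top","scene"):
    cv2.imwrite(f"pics/{c}0.png",eyes.snapshot(c))
    for n in ["tray","mat","jar","stand"]+[f"rock{i}_c" for i in range(5)]+["duster_c","rubber_c","bar_c","leg_pivot","leg_bar"]+["pocket%d"%i for i in range(6)]:
        if c=="scene" and n[:4] in("pock","rock"): continue
        z={"tray":0,"mat":0,"jar":0,"stand":0,"leg_pivot":.03,"leg_bar":.03}.get(n,.023 if "rock" in n else .065)
        if n[:4]=="pock": z=.073
        for d in spotter.place_of(c,n)[:2]:
            print(c,n,round(d["p"],2),np.round(d["location"]),np.round(at_z(c,d["location"],z),3))
print(get_obs()["clock"],get_obs()["force"],get_obs()["orientation"])
E
```

```text
pics
top jar 0.78 [206. 300.] [0.395 0.271 0.   ]
top stand 0.91 [323. 222.] [ 0.588 -0.013  0.   ]
top stand 0.73 [170. 300.] [0.392 0.358 0.   ]
top rock0_c 0.6 [173. 226.] [0.571 0.35  0.023]
top rock1_c 0.65 [170. 303.] [0.387 0.352 0.023]
top rock3_c 0.61 [173. 267.] [0.474 0.347 0.023]
top rock4_c 0.94 [204. 262.] [0.485 0.274 0.023]
top duster_c 0.93 [302. 190.] [0.658 0.039 0.065]
top rubber_c 0.65 [339. 221.] [ 0.585 -0.048  0.065]
top rubber_c 0.31 [204. 298.] [0.401 0.262 0.065]
top bar_c 0.28 [377. 229.] [ 0.568 -0.139  0.065]
top bar_c 0.27 [205. 262.] [0.486 0.262 0.065]
top leg_pivot 0.83 [375. 201.] [ 0.64  -0.136  0.03 ]
top leg_bar 0.66 [376. 229.] [ 0.571 -0.141  0.03 ]
top pocket0 0.78 [300. 186.] [0.666 0.044 0.073]
top pocket0 0.72 [304. 254.] [0.506 0.031 0.073]
top pocket1 0.78 [300. 186.] [0.666 0.044 0.073]
top pocket1 0.72 [304. 254.] [0.506 0.031 0.073]
top pocket2 0.78 [300. 186.] [0.666 0.044 0.073]
top pocket2 0.72 [304. 254.] [0.506 0.031 0.073]
top pocket3 0.78 [300. 186.] [0.666 0.044 0.073]
top pocket3 0.72 [304. 254.] [0.506 0.031 0.073]
top pocket
[... 306 characters left out ...]
74.] [ 0.388  0.268 -0.   ]
scene jar 0.73 [370. 273.] [0.617 0.063 0.   ]
scene stand 0.87 [332. 275.] [ 0.59  -0.005  0.   ]
scene stand 0.34 [172. 296.] [ 0.508 -0.3    0.   ]
scene duster_c 0.63 [370. 272.] [0.659 0.034 0.065]
scene rubber_c 0.8 [315. 263.] [ 0.597 -0.046  0.065]
scene bar_c 0.74 [280. 316.] [ 0.678 -0.148  0.065]
scene bar_c 0.68 [173. 297.] [ 0.562 -0.3    0.065]
scene leg_pivot 0.86 [280. 315.] [ 0.652 -0.14   0.03 ]
scene leg_pivot 0.23 [296. 231.] [ 0.479 -0.035  0.03 ]
scene leg_bar 0.9 [264. 286.] [ 0.581 -0.141  0.03 ]
scene leg_bar 0.36 [331. 289.] [ 0.64  -0.033  0.03 ]
1.55 [-0.42254237 -0.46650977  0.01724983] [ 1.79998373e+02  9.97375287e-04 -1.62252557e+02]
```

View pics/top0.png

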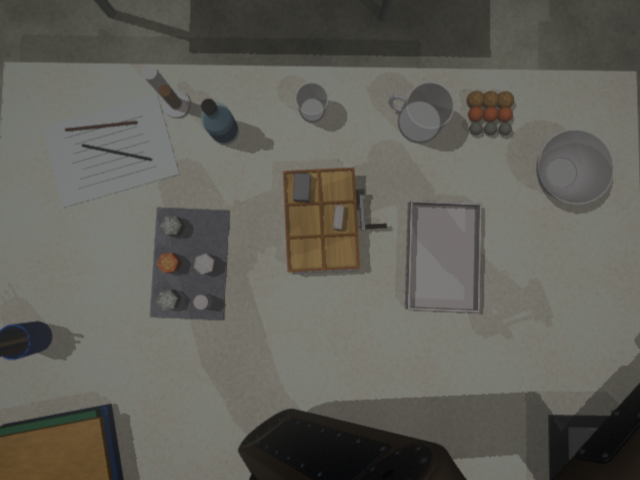

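View pics/scene0.png

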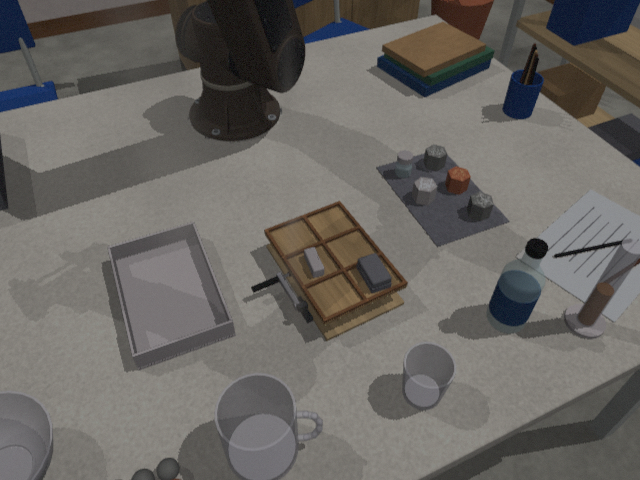

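```bash
cat >> h.py <<'E'
def plan(p,yaw,fold=True,tilt=0):
    """turn vector (tool axes) then shift in the new tool axes to bring TCP to p (m), yaw deg"""
    o=get_obs(); Rc=R.from_euler("xyz",o["orientation"],degrees=True)
    best=None
    for k in((0,180) if fold else (0,)):
        Rt=R.from_euler("z",yaw+k,degrees=True)*R.from_euler("y",tilt if k==0 else -tilt,degrees=True)*R.from_euler("x",180,degrees=True)
        v=(Rc.inv()*Rt).as_rotvec()
        if best is None or np.linalg.norm(v)<np.linalg.norm(best[0]): best=(v,Rt)
    d=1000*best[1].inv().apply(np.array(p)-np.array(o["tool_pos"]))
    print("turn",np.round(best[0],3),"shift",np.round(d,1),"j6",round(o["joint_pos"][5],1),"tcp",np.round(o["tool_pos"],4))
E
python3 - <<'E'
from h import *
eyes.snapshot("top")
for n,z in(("board",.060),("stand",.06),("tray",.045),("mat",.003),("duster_c",.081),("rubber_c",.075)):
    for d in spotter.outline_of("top",n)[:1]:
        m=d["region"].astype(np.uint8); c=max(cv2.findContours(m,0,2)[0],key=cv2.contourArea)[:,0]
        w=np.array([at_z("top",q,z)[:2]*1000 for q in c],np.float32)
        print(n,round(d["p"],2),d["rect"],np.round(cv2.minAreaRect(w),1) if 0 else cv2.minAreaRect(w))
E
```

```text
board 0.94 [280.3, 163.5, 80.4, 106.1] ((588.1461181640625, -6.397491455078125), (246.7713623046875, 174.40350341796875), 3.853450059890747)
stand 0.96 [283.5, 171.2, 103.2, 105.1] ((589.2920532226562, -39.22615051269531), (246.94818115234375, 239.3934326171875), 4.700981140136719)
tray 0.78 [401.7, 200.6, 79.9, 113.2] ((508.9459228515625, -296.7934265136719), (179.25628662109375, 262.3973083496094), 88.55929565429688)
mat 0.77 [148.6, 207.9, 81.8, 112.5] ((481.715087890625, 314.02783203125), (181.48045349121094, 272.96759033203125), 88.36405944824219)
duster_c 0.76 [290.5, 171.6, 19.5, 29.1] ((660.2591552734375, 40.08250045776367), (39.65404510498047, 66.57701110839844), 86.8652114868164)
rubber_c 0.52 [335.6, 210.2, 8.5, 20.9] ((592.892822265625, -46.601890563964844), (21.550378799438477, 54.1361083984375), 86.66988372802734)
```

```bash
python3 -c "
from h import *
plan((.660,.040,.16),-3)"
```

```text
turn [-0.     0.     0.362] shift [-417.9  705.7   66.5] j6 -16.5 tcp [ 0.2058 -0.6429  0.2265]
```

```bash
python3 -m crank '[0,0,0.181,0,0,0,1, 0,0,0.181,0,0,0,1, 0,0,0,-28,47,0,1, 0,0,0,-28,47,0,1, 0,0,0,-28,47,0,1]'
python3 -m crank '[0,0,0,-28,47,0,1, 0,0,0,-28,47,0,1, 0,0,0,-28,47,0,1, 0,0,0,-28,47,0,1, 0,0,0,-28,47,0,1]'
python3 -m crank '[0,0,0,-28,47,0,1, 0,0,0,-28,47,0,1, 0,0,0,-28,47,0,1, 0,0,0,-28,47,0,1, 0,0,0,0,0,0,1]'
python3 - <<'E'
from h import *
M=eyes.camera_model("wrist"); cv2.imwrite("pics/w1.png",eyes.snapshot("wrist"))
for n,z in(("duster_c",.081),("rubber_c",.075)):
    for d in spotter.outline_of("wrist",n)[:2]:
        m=d["region"].astype(np.uint8); c=max(cv2.findContours(m,0,2)[0],key=cv2.contourArea)[:,0]
        w=np.array([at_z("wrist",q,z,M)[:2]*1000 for q in c],np.float32)
        print(n,round(d["p"],2),d["rect"],cv2.minAreaRect(w))
plan((.660,.040,.063),-3)
E
```

```text
clock: 2.52
tool_pos: [0.2976, -0.5052, 0.2266]
orientation: [-180.0, 0.0, 177.0]
force: [1.4, -0.4, -0.1]
opening: 0.0874
gripper_force: 0.0
clock: 3.15
tool_pos: [0.4499, -0.2775, 0.227]
orientation: [-180.0, 0.0, 177.0]
force: [0.8, -0.8, -0.2]
opening: 0.0878
gripper_force: 0.0
clock: 3.78
tool_pos: [0.5725, -0.0943, 0.2261]
orientation: [180.0, -0.0, 177.2]
force: [-0.2, -0.2, -0.6]
opening: 0.0877
gripper_force: 0.0
duster_c 0.9 [435.9, 266.0, 48.5, 45.7] ((638.1544799804688, 42.44231414794922), (62.799163818359375, 33.63060760498047), 44.54146957397461)
rubber_c 0.83 [358.2, 204.9, 31.4, 64.3] ((590.3818359375, -48.810970306396484), (23.625492095947266, 57.787906646728516), 85.1439437866211)
rubber_c 0.74 [308.4, 93.5, 190.5, 238.7] ((578.2796630859375, -10.524642944335938), (217.85533142089844, 163.93899536132812), 3.656146764755249)
turn [-0. -0.  0.] shift [-82.3 141.8 163.4] j6 -102.7 tcp [ 0.5704 -0.0973  0.2264]
```

View pics/w1.png

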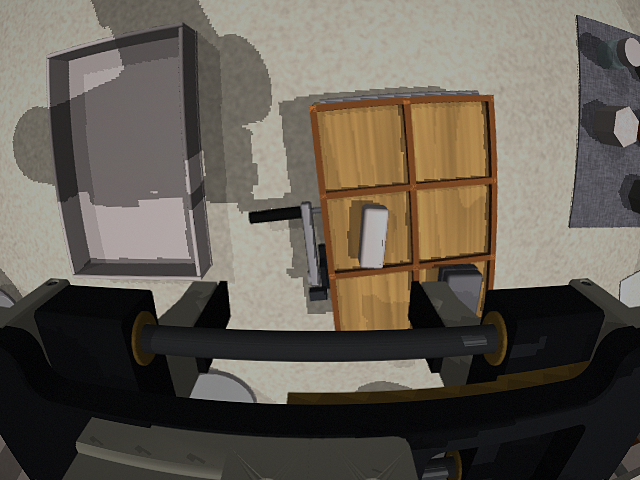

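```bash
python3 -c "
from h import *
plan((.591,-.048,.058),-4)"
```

```text
turn [-0.    -0.     0.018] shift [-17.1  50.6 168.4] j6 -102.7 tcp [ 0.5704 -0.0973  0.2264]
```

```bash
python3 -m crank '[0,0,0.018,-17,50.6,0,0.5, 0,0,0,0,0,50,0.5, 0,0,0,0,0,50,0.5, 0,0,0,0,0,40,0.5, 0,0,0,0,0,22.5,0.5]'
python3 -m crank '[0,0,0,0,0,0,0, 0,0,0,0,0,0,0, 0,0,0,0,0,0,0, 0,0,0,0,0,0,0]'
python3 -m crank '[0,0,0,0,0,-40,0, 0,0,0,0,0,-40,0, 0,0,0,0,0,-30,0, 0,0,0,0,0,0,0]'
python3 -c "
from h import *
plan((.560,-.297,.13),-4)"
```

```text
clock: 4.55
tool_pos: [0.5887, -0.0491, 0.0622]
orientation: [-180.0, -0.1, 175.9]
force: [0.0, -0.2, 0.5]
opening: 0.0459
gripper_force: 0.0
clock: 5.05
tool_pos: [0.5912, -0.0477, 0.0656]
orientation: [180.0, 0.1, 176.0]
force: [-1.4, -1.7, 6.6]
opening: 0.0217
gripper_force: 30.0
clock: 5.55
tool_pos: [0.5919, -0.0472, 0.1774]
orientation: [179.9, 0.3, 176.0]
force: [-0.2, -0.6, -0.9]
opening: 0.0217
gripper_force: 30.0
turn [ 0.001  0.006 -0.   ] shift [  14.4 -251.5   47.4] j6 -108.3 tcp [ 0.5919 -0.0472  0.1774]
```

```bash
python3 -m crank '[0,0,0,2.8,-50,0,0, 0,0,0,2.8,-50,0,0, 0,0,0,2.8,-50,0,0, 0,0,0,2.8,-50,0,0, 0,0,0,2.8,-50,0,0]'
python3 -m crank '[0,0,0,0,0,45,0, 0,0,0,0,0,50,0, 0,0,0,0,0,35,0, 0,0,0,0,0,18,0, 0,0,0,0,0,0,0]'
python3 -m crank '[0,0,0,0,0,0,0.5, 0,0,0,0,0,0,0.5, 0,0,0,0,0,-50,0.7, 0,0,0,0,0,-50,0.9, 0,0,0,0,0,-50,0.9]'
python3 -c "
from h import *
plan((.660,.040,.068),-3)"
```

```text
clock: 6.18
tool_pos: [0.5581, -0.2972, 0.1734]
orientation: [180.0, -0.0, 176.0]
force: [0.3, -0.5, 0.2]
opening: 0.0216
gripper_force: 30.0
clock: 6.8
tool_pos: [0.5581, -0.2957, 0.0249]
orientation: [180.0, -0.1, 176.0]
force: [-0.1, 0.3, 0.6]
opening: 0.0217
gripper_force: 30.0
clock: 7.42
tool_pos: [0.559, -0.2959, 0.179]
orientation: [-180.0, 0.1, 176.0]
force: [1.4, -0.8, 0.3]
opening: 0.0664
gripper_force: 0.0
turn [-0.     0.002 -0.018] shift [-83.3 340.8 111. ] j6 -83.8 tcp [ 0.559  -0.2959  0.179 ]
```

```bash
python3 -m crank '[0,0,-0.018,-11.9,48.7,0,0.75, 0,0,0,-11.9,48.7,0,0.75, 0,0,0,-11.9,48.7,0,0.75, 0,0,0,-11.9,48.7,0,0.75, 0,0,0,-11.9,48.7,0,0.75]'
python3 -m crank '[0,0,0,-11.9,48.7,0,0.75, 0,0,0,-11.9,48.7,0,0.75, 0,0,0,0,0,20,0.75, 0,0,0,0,0,0,0.75]'
python3 - <<'E'
from h import *
M=eyes.camera_model("wrist"); cv2.imwrite("pics/w2.png",eyes.snapshot("wrist"))
for n,z in(("duster_c",.081),("leg_bar",.03)):
    for d in spotter.outline_of("wrist",n)[:1]:
        m=d["region"].astype(np.uint8); c=max(cv2.findContours(m,0,2)[0],key=cv2.contourArea)[:,0]
        w=np.array([at_z("wrist",q,z,M)[:2]*1000 for q in c],np.float32)
        print(n,round(d["p"],2),d["rect"],cv2.minAreaRect(w))
for d in spotter.place_of("wrist","duster_c")[:1]: print(d, at_z("wrist",d["location"],.067,M))
print(spotter.place_of("top","duster_c")[:1])
plan((.660,.040,.066),-3)
E
```

```text
clock: 8.05
tool_pos: [0.6324, -0.0544, 0.1776]
orientation: [180.0, 0.1, 177.0]
force: [-0.4, 0.1, 0.4]
opening: 0.0658
gripper_force: 0.0
clock: 8.55
tool_pos: [0.6598, 0.0405, 0.1555]
orientation: [-180.0, -0.1, 177.1]
force: [-0.9, -0.8, 0.1]
opening: 0.0658
gripper_force: 0.0
duster_c 0.87 [285.7, 201.7, 62.8, 92.1] ((659.0070190429688, 39.65114212036133), (38.15639877319336, 67.9045181274414), 87.11405944824219)
leg_bar 0.84 [78.6, 130.6, 73.0, 99.4] ((613.6262817382812, -133.9158172607422), (88.5970230102539, 59.3731575012207), 7.4047932624816895)
{'location': [317.0, 247.7], 'p': 0.79} [0.66348203 0.03803202 0.067     ]
[{'location': [301.1, 186.8], 'p': 0.85}]
turn [ 0.     0.002 -0.001] shift [ 1.1  0.6 91.3] j6 -113.3 tcp [0.6611 0.0393 0.1573]
```

View pics/w2.png

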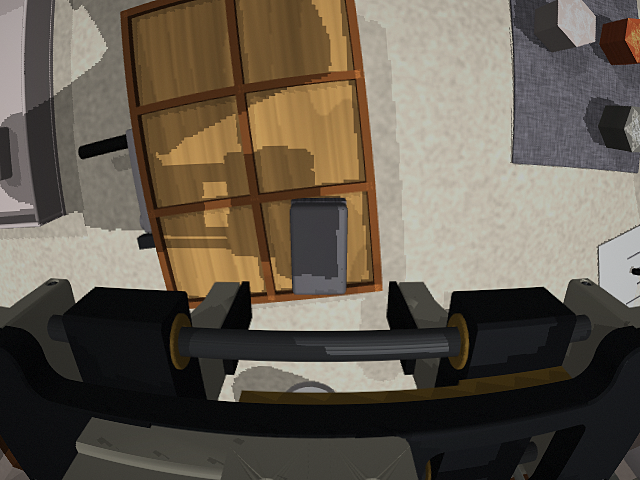

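```bash
python3 -m crank '[0,0,0,0,0,50,0.75, 0,0,0,0,0,38,0.75, 0,0,0,0,0,0,0.75, 0,0,0,0,0,0,0, 0,0,0,0,0,0,0]'
python3 -m crank '[0,0,0,0,0,0,0, 0,0,0,0,0,0,0, 0,0,0,0,0,-50,0, 0,0,0,0,0,-50,0, 0,0,0,0,0,0,0]'
python3 -c "
from h import *
plan((.450,-.297,.13),-3)"
```

```text
clock: 9.43
tool_pos: [0.6621, 0.0401, 0.0704]
orientation: [179.9, 0.2, 177.0]
force: [0.2, -0.4, 0.8]
opening: 0.051
gripper_force: 0.0
clock: 10.05
tool_pos: [0.6633, 0.0404, 0.1733]
orientation: [179.9, 0.5, 177.0]
force: [-0.2, -0.4, -0.9]
opening: 0.0377
gripper_force: 30.0
turn [0.002 0.008 0.001] shift [ 195.3 -348.1   43.3] j6 -113.3 tcp [0.6633 0.0404 0.1733]
```

```bash
python3 -m crank '[0,0,0,24.4,-43.5,0,0, 0,0,0,24.4,-43.5,0,0, 0,0,0,24.4,-43.5,0,0, 0,0,0,24.4,-43.5,0,0, 0,0,0,24.4,-43.5,0,0]'
python3 -m crank '[0,0,0,24.4,-43.5,0,0, 0,0,0,24.4,-43.5,0,0, 0,0,0,24.4,-43.5,0,0, 0,0,0,0,0,50,0, 0,0,0,0,0,50,0]'
python3 -m crank '[0,0,0,0,0,40,0, 0,0,0,0,0,0,0, 0,0,0,0,0,0,0.8, 0,0,0,0,0,0,0.8]'
python3 -m crank '[0,0,0,0,0,-50,1, 0,0,0,0,0,-50,1, 0,0,0,0,0,-40,1, 0,0,0,0,0,0,1]'
python3 - <<'E'
from h import *
M=eyes.camera_model("wrist");cv2.imwrite("pics/w3.png",eyes.snapshot("wrist"))
cv2.imwrite("pics/t1.png",eyes.snapshot("top"))
for n,z in(("leg_bar",.03),("leg_pivot",.03)):
  for c in("top","wrist"):
    for d in spotter.place_of(c,n)[:2]: print(c,n,round(d["p"],2),d["location"],at_z(c,d["location"],z,M if c=="wrist" else None))
for n,z in(("duster_c",.02),("rubber_c",.016),("tray",.0)):
    for d in spotter.place_of("top",n)[:1]: print(n,round(d["p"],2),at_z("top",d["location"],z))
plan((.577,-.141,.15),95)
E
```

```text
clock: 10.68
tool_pos: [0.5261, -0.172, 0.1676]
orientation: [180.0, -0.0, 177.0]
force: [-0.1, -0.6, -0.4]
opening: 0.0377
gripper_force: 30.0
clock: 11.3
tool_pos: [0.4472, -0.2981, 0.0672]
orientation: [-180.0, 0.1, 176.9]
force: [1.7, -0.6, -1.1]
opening: 0.0376
gripper_force: 30.0
clock: 11.8
tool_pos: [0.4486, -0.2976, 0.0298]
orientation: [-180.0, 0.1, 177.0]
force: [0.1, -0.4, 0.7]
opening: 0.0521
gripper_force: 0.0
clock: 12.3
tool_pos: [0.4499, -0.2982, 0.1733]
orientation: [-179.9, 0.5, 177.0]
force: [0.6, 1.0, -1.5]
opening: 0.0867
gripper_force: 0.0
top leg_pivot 0.96 [376.8, 200.1] [ 0.6413223  -0.14154694  0.03      ]
duster_c 0.42 [ 0.68178487 -0.05168428  0.02      ]
rubber_c 0.39 [ 0.56471946 -0.30200118  0.016     ]
turn [-1.000e-03 -1.000e-03  1.431e+00] shift [144.5 142.8  17.3] j6 -80.3 tcp [ 0.4473 -0.2974  0.1673]
```

View pics/w3.png

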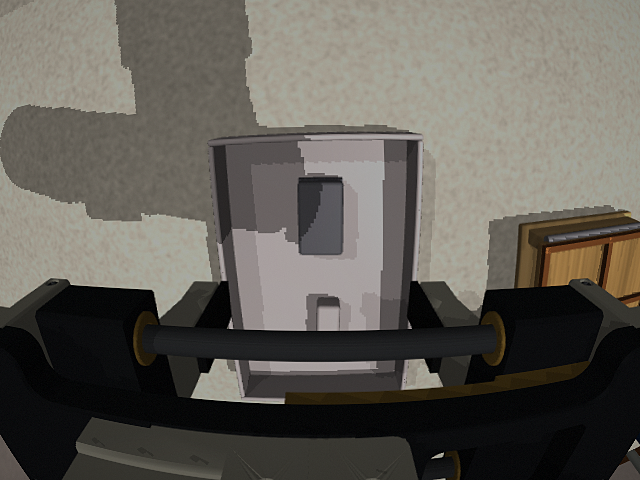

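```bash
python3 -m crank '[0,0,-0.171,0,0,0,0.6, 0,0,-0.171,0,0,0,0.6, 0,0,-0.171,0,0,0,0.6, 0,0,-0.171,0,0,0,0.6, 0,0,-0.171,0,0,0,0.6]'
python3 -m crank '[0,0,-0.171,0,0,0,0.6, 0,0,-0.171,0,0,0,0.6, 0,0,-0.171,0,0,0,0.6, 0,0,-0.171,0,0,0,0.6, 0,0,-0.171,0,0,0,0.6]'
python3 -c "
from h import *
plan((.573,-.146,.13),-86)"
```

```text
clock: 13.38
tool_pos: [0.4475, -0.2974, 0.1675]
orientation: [180.0, -0.0, -133.7]
force: [-0.6, -0.2, 0.5]
opening: 0.0533
gripper_force: 0.0
clock: 14.0
tool_pos: [0.4474, -0.2974, 0.1675]
orientation: [179.9, 0.0, -84.7]
force: [0.6, -0.0, 0.5]
opening: 0.0529
gripper_force: 0.0
turn [0.001 0.    0.023] shift [-142.3 -135.8   37.5] j6 18.0 tcp [ 0.4474 -0.2974  0.1675]
```

```bash
python3 -m crank '[0,0,0.023,-35.6,-34,0,0.6, 0,0,0,-35.6,-34,0,0.6, 0,0,0,-35.6,-34,0,0.6, 0,0,0,-35.6,-34,37,0.6, 0,0,0,0,0,0,0.6]'
python3 - <<'E'
from h import *
M=eyes.camera_model("wrist");cv2.imwrite("pics/w4.png",eyes.snapshot("wrist"))
for n,z in(("leg_bar",.03),("leg_pivot",.03),("stand",0)):
    for d in spotter.place_of("wrist",n)[:2]: print(n,round(d["p"],2),d["location"],at_z("wrist",d["location"],z,M))
plan((.573,-.146,.13),-86)
E
```

```text
clock: 14.62
tool_pos: [0.5732, -0.1435, 0.1274]
orientation: [179.7, 0.0, -86.2]
force: [-0.9, -0.3, 0.2]
opening: 0.0523
gripper_force: 0.0
leg_bar 0.82 [311.2, 235.5] [ 0.57739394 -0.14553581  0.03      ]
leg_pivot 0.68 [310.9, 237.1] [ 0.57753602 -0.14431234  0.03      ]
stand 0.96 [291.6, 362.0] [ 0.5883473  -0.00977224  0.        ]
turn [-0.    -0.    -0.006] shift [-0.5  0.1  1.4] j6 -0.9 tcp [ 0.5732 -0.1465  0.1314]
```

View pics/w4.png

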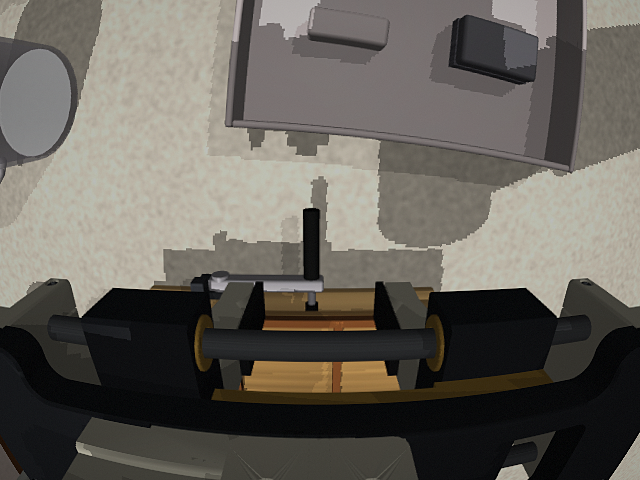

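```bash
python3 -m crank '[0,0,0,0,-4,40,0.6, 0,0,0,0,0,40,0.6, 0,0,0,0,0,25,0.6, 0,0,0,0,0,13,0.6, 0,0,0,0,0,0,0.6]'
python3 -m crank '[0,0,0,0,0,0,0, 0,0,0,0,0,0,0, 0,0,0,0,0,0,0, 0,0,0,0,0,0,0, 0,0,0,0,0,0,0]'
python3 -c "
from h import *
o=get_obs();print(o['force'],o['opening'],o['orientation']);plan((.577,-.146,.013),-86)
L=70
for a in np.arange(0,1.75,.15): print(round(a,2), np.round([-L*(np.cos(a)-1),L*np.sin(a)],1), np.round([L*(np.cos(a)-np.cos(a+.15)),L*(np.sin(a+.15)-np.sin(a))],1))"
```

```text
clock: 15.45
tool_pos: [0.5771, -0.1463, 0.0132]
orientation: [180.0, -0.0, -86.4]
force: [-0.5, -1.2, 0.4]
opening: 0.0526
gripper_force: 0.0
clock: 16.08
tool_pos: [0.5786, -0.1455, 0.0135]
orientation: [-179.9, -0.0, -86.3]
force: [3.5, 1.0, -0.8]
opening: 0.0108
gripper_force: 30.0
[ 3.54392336  1.0064854  -0.79257215] 0.01079695021386716 [-1.79869532e+02 -1.06284270e-02 -8.63064844e+01]
turn [-0.002 -0.    -0.005] shift [0.4 1.6 0.5] j6 -1.0 tcp [ 0.5786 -0.1455  0.0135]
0.0 [-0.  0.] [ 0.8 10.5]
0.15 [ 0.8 10.5] [ 2.3 10.2]
0.3 [ 3.1 20.7] [3.8 9.8]
0.45 [ 7.  30.4] [5.3 9.1]
0.6 [12.2 39.5] [6.6 8.2]
0.75 [18.8 47.7] [7.7 7.1]
0.9 [26.5 54.8] [8.7 5.9]
1.05 [35.2 60.7] [9.5 4.5]
1.2 [44.6 65.2] [10.   3.1]
1.35 [54.7 68.3] [10.4  1.5]
1.5 [65.  69.8] [10.5 -0. ]
1.65 [75.5 69.8] [10.4 -1.6]
```

```bash
python3 -m crank '[0,0,0,0,-0.8,-10.5,0, 0,0,0,0,-2.3,-10.2,0, 0,0,0,0,-3.8,-9.8,0, 0,0,0,0,-5.3,-9.1,0, 0,0,0,0,-6.6,-8.2,0]'
python3 -m crank '[0,0,0,0,-7.7,-7.1,0, 0,0,0,0,0,0,0]'
python3 -c "
from h import *
o=get_obs();print(o['force'],o['opening'],(np.array(o['tool_pos'])-[.5786,-.1455,.0135])*1000)"
```

```text
clock: 16.7
tool_pos: [0.5928, -0.1446, 0.0595]
orientation: [179.6, 0.0, -86.4]
force: [-5.9, -1.1, -8.0]
opening: 0.0111
gripper_force: 30.0
clock: 16.95
tool_pos: [0.5999, -0.1442, 0.068]
orientation: [179.6, 0.0, -86.4]
force: [-11.8, 0.7, 3.0]
opening: 0.0109
gripper_force: 30.0
[-11.843331     0.68161246   3.00657848] 0.010903132895393531 [21.30265892  1.30303539 54.50833197]
```

```bash
python3 -m crank '[0,0,0,0,-8.7,-5.9,0, 0,0,0,0,-9.5,-4.5,0, 0,0,0,0,-10,-3.1,0, 0,0,0,0,-10.4,-1.5,0, 0,0,0,0,-10.5,0,0]'
python3 -m crank '[0,0,0,0,-10.4,1.6,0, 0,0,0,0,-8,2,0, 0,0,0,0,0,0,0]'
python3 -c "
from h import *
o=get_obs();print(o['force'],o['opening'],(np.array(o['tool_pos'])-[.5786,-.1455,.0135])*1000)"
```

```text
clock: 17.58
tool_pos: [0.6529, -0.1411, 0.0855]
orientation: [-180.0, -0.0, -86.3]
force: [-4.1, -0.4, 2.6]
opening: 0.0111
gripper_force: 30.0
clock: 17.95
tool_pos: [0.6701, -0.1402, 0.0809]
orientation: [179.8, -0.0, -86.3]
force: [-10.0, 0.2, 13.9]
opening: 0.011
gripper_force: 30.0
[-10.00294648   0.24824808  13.9327835 ] 0.010961402897695038 [91.53922653  5.31532659 67.35054173]
```

```bash
python3 -m crank '[0,0,0,0,0,0,0.6, 0,0,0,0,0,0,0.6, 0,0,0,0,0,0,0.6, 0,0,0,0,0,-30,0.6, 0,0,0,0,0,-50,0.8]'
python3 -m crank '[0,0,0,0,0,-50,1, 0,0,0,0,0,-50,1, 0,0,0,40,0,0,1, 0,0,0,40,0,0,1, 0,0,0,0,0,0,1]'
python3 - <<'E'
from h import *
cv2.imwrite("pics/t2.png",eyes.snapshot("top")[140:340,120:500].repeat(2,0).repeat(2,1))
cv2.imwrite("pics/s2.png",eyes.snapshot("scene"))
for n in ["leg_bar","leg_pivot"]:
  for c in("scene","top"):
    for d in spotter.place_of(c,n)[:1]: print(c,n,round(d["p"],2),d["location"],at_z(c,d["location"],.03 if "piv" in n else .097))
for n,z in(("jar",.0),)+tuple((f"rock{i}_c",.023) for i in range(5)):
  for c in("scene","top"):
    for d in spotter.place_of(c,n)[:2]: print(c,n,round(d["p"],2),d["location"],at_z(c,d["location"],z))
E
```

```text
clock: 18.58
tool_pos: [0.6704, -0.1394, 0.158]
orientation: [179.8, 0.0, -86.3]
force: [1.1, 0.6, -0.1]
opening: 0.0555
gripper_force: 0.0
clock: 19.2
tool_pos: [0.6764, -0.2217, 0.2588]
orientation: [-180.0, -0.0, -86.5]
force: [-0.4, 0.2, 0.0]
opening: 0.0876
gripper_force: 0.0
scene leg_bar 0.84 [286.3, 297.5] [ 0.66850428 -0.1311975   0.097     ]
top leg_bar 0.4 [380.7, 189.6] [ 0.65589886 -0.14275055  0.097     ]
scene leg_pivot 0.96 [278.1, 315.3] [ 0.65166599 -0.14269404  0.03      ]
top jar 0.71 [207.5, 299.9] [0.39386546 0.26695413 0.        ]
scene rock0_c 0.64 [477.2, 204.5] [0.56476168 0.35021041 0.023     ]
scene rock0_c 0.23 [181.2, 314.4] [ 0.57279847 -0.2959265   0.023     ]
top rock0_c 0.71 [169.7, 300.4] [0.39260399 0.35250349 0.023     ]
top rock0_c 0.6 [171.0, 226.2] [0.57112078 0.35550848 0.023     ]
scene rock1_c 0.72 [434.1, 150.7] [0.3719761  0.36806911 0.023     ]
top rock1_c 0.91 [168.0, 300.9] [0.39135524 0.35653004 0.023     ]
scene rock3_c 0.62 [455.1, 179.2] [0.47726022 0.35442873 0.023     ]
top rock3_c 0.8 [171.2, 263.6] [0.4807334 0.35193   0.023    ]
scene rock4_c 0.83 [422.9, 192.2] [0.48318661 0.26577887 0.023     ]
top rock4_c 0.67 [204.2, 266.5] [0.47491747 0.27234658 0.023     ]
```

View pics/s2.png

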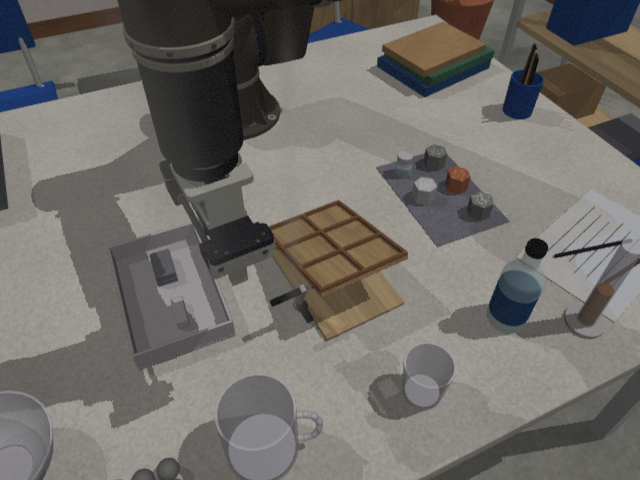

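```bash
python3 -m crank '[0,0,0,-49.5,13.7,0,1, 0,0,0,-49.5,13.7,0,1, 0,0,0,-49.5,13.7,0,1, 0,0,0,-49.5,13.7,0,1, 0,0,0,-49.5,13.7,0,1]'
python3 -m crank '[0,0,0,-49.5,13.7,0,1, 0,0,0,-49.5,13.7,0,1, 0,0,0,-49.5,13.7,0,1, 0,0,0,-49.5,13.7,0,1, 0,0,0,-49.5,13.7,0,1]'
python3 -m crank '[0,0,0,-49.5,13.7,0,1, 0,0,0,-49.5,13.7,0,1, 0,0,0,0,0,0,1]'
cat >> h.py <<'E'
def rocks(cam="wrist",names=(0,1,3,4),pic=None):
    M=eyes.camera_model(cam); im=eyes.snapshot(cam); ov=im.copy()
    P=[0,0]
    for i in names:
        for d in spotter.place_of(cam,f"rock{i}_c")[:1]:
            P=at_z(cam,d["location"],.023,M); print(f"rock{i} pt p",round(d["p"],2),np.round(P[:2]*1000))
        for d in spotter.outline_of(cam,f"rock{i}_c")[:1]:
            m=d["region"].astype(np.uint8); c=max(cv2.findContours(m,0,2)[0],key=cv2.contourArea)
            print("  outline p",round(d["p"],2),d["rect"])
    if pic: cv2.imwrite(pic,im)
def hexfit(im,M,p0,half=22e-3,z=.043):
    """fit the top face of a hexagon: maximise image gradient along its edges; returns x,y,flat angle mod 60"""
    g=cv2.GaussianBlur(im,(0,0),1.0).astype(np.float32)
    G=np.sqrt(sum(cv2.Sobel(g[...,k],cv2.CV_32F,1,0)**2+cv2.Sobel(g[...,k],cv2.CV_32F,0,1)**2 for k in range(3))); G=np.minimum(G,120)
    best=(-1,)
    t=np.linspace(-.5,.5,9)*2*half*np.tan(np.pi/6)
    def score(x,y,a):
        pts=[]
        for k in range(6):
            b=np.radians(a+60*k); n=np.array([np.cos(b),np.sin(b)]); s=np.array([-n[1],n[0]])
            pts+=[np.r_[np.array([x,y])+half*n+s*u,z] for u in t]
        q=np.array([proj("wrist",p,M) for p in pts])
        return cv2.remap(G,q[:,:1].astype(np.float32),q[:,1:].astype(np.float32),1).mean()
    for step,an in((.004,np.arange(0,60,6)),(.0015,None),(.0006,None)):
        c=(p0[0],p0[1],0) if an is not None else best[1:]
        A=an if an is not None else c[2]+np.arange(-4,5,2)*(1 if step>.001 else .5)
        for x in c[0]+step*np.arange(-3,4):
            for y in c[1]+step*np.arange(-3,4):
                for a in A:
                    s=score(x,y,a)
                    if s>best[0]: best=(s,x,y,a)
    return best
E
python3 - <<'E'
from h import *
rocks(pic="pics/w5.png")
o=get_obs();print(o["clock"],o["tool_pos"],o["orientation"],o["joint_pos"])
E
```

```text
clock: 20.72
tool_pos: [0.5914, 0.0245, 0.2596]
orientation: [-180.0, 0.0, -86.3]
force: [0.8, 0.2, -0.1]
opening: 0.0881
gripper_force: 0.0
clock: 21.35
tool_pos: [0.5072, 0.2673, 0.2597]
orientation: [-180.0, 0.0, -86.3]
force: [-0.2, 0.2, -0.5]
opening: 0.0873
gripper_force: 0.0
clock: 21.72
tool_pos: [0.473, 0.3656, 0.259]
orientation: [180.0, 0.0, -86.1]
force: [-0.3, -0.7, -0.0]
opening: 0.0878
gripper_force: 0.0
rock0 pt p 0.58 [574. 352.]
  outline p 0.62 [202.4, 160.4, 49.2, 44.4]
rock1 pt p 0.68 [394. 353.]
  outline p 0.92 [365.4, 173.2, 52.8, 49.1]
rock3 pt p 0.9 [483. 357.]
  outline p 0.77 [287.6, 162.9, 48.3, 53.4]
rock4 pt p 0.82 [483. 272.]
  outline p 0.79 [290.0, 87.0, 53.3, 44.1]
22.175 [0.4745742  0.3620728  0.25958382] [-1.79986711e+02  1.23189142e-02 -8.63981695e+01] [ 5.60860087e+01  1.21158530e+01 -6.68185981e+00  3.21041749e-03
 -7.11844231e+01 -5.24852146e+01]
```

View pics/w5.png

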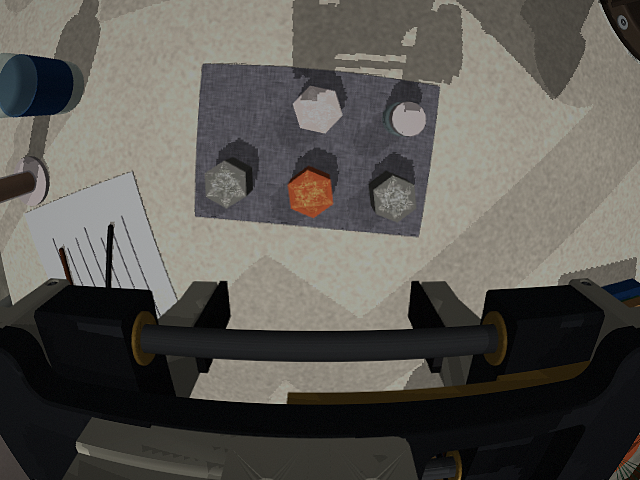

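```bash
python3 - <<'E'
from h import *
M=eyes.camera_model("wrist"); im=cv2.imread("pics/w5.png"); ov=im.copy()
for n,p in((0,(.574,.352)),(1,(.394,.353)),(3,(.483,.357)),(4,(.483,.272))):
    s,x,y,a=hexfit(im,M,p); print(n,round(float(s)),np.round([x,y],4),round(a%60,1))
    q=np.array([proj("wrist",(x+.0254*np.cos(np.radians(a+30+60*k)),y+.0254*np.sin(np.radians(a+30+60*k)),.043),M) for k in range(6)])
    cv2.polylines(ov,[np.int32(np.round(q))],True,(0,255,0),1)
cv2.imwrite("pics/fit.png",cv2.resize(ov[60:240,190:450],None,fx=3,fy=3))
E
```

```text
0 101 [0.5731 0.3471] 5.0
1 83 [0.4002 0.3496] 8.0
3 120 [0.483 0.353] 10
4 120 [0.4815 0.2659] 22.0
```

View pics/fit.png

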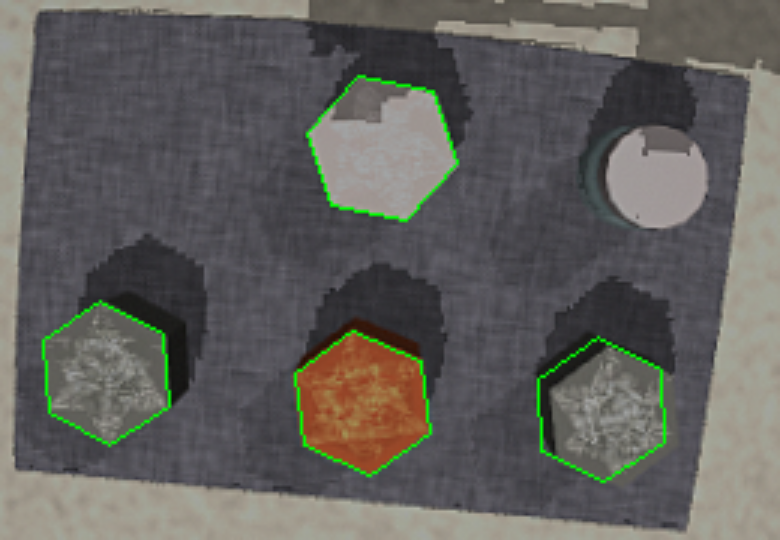

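```bash
cat >> h.py <<'E'
S=np.array([.588,-.007]); PSI=4.; TH=.30
def pocket(k,h=-5,lift=0,yaw=-90):
    """TCP plan for pocket k: h mm along normal from the pocket point, then + lift mm along the normal"""
    u=[42,120,198][k//2]; y=41 if k%2==0 else -41; hh=28+h+lift
    s=np.array([-120+u*np.cos(TH)-hh*np.sin(TH),y,45+u*np.sin(TH)+hh*np.cos(TH)])/1000
    p=R.from_euler("z",PSI,degrees=True).apply(s)+np.r_[S,0]
    Rt=R.from_euler("z",PSI,degrees=True)*R.from_euler("y",-TH)*R.from_euler("z",yaw,degrees=True)*R.from_euler("x",180,degrees=True)
    o=get_obs(); Rc=R.from_euler("xyz",o["orientation"],degrees=True); v=(Rc.inv()*Rt).as_rotvec()
    d=p-np.array(o["tool_pos"])
    print("pocket",k,np.round(p,3),"turn",np.round(v,3),"shift before turn",np.round(1000*Rc.inv().apply(d),1),"after",np.round(1000*Rt.inv().apply(d),1),"tcp",np.round(o["tool_pos"],3),"open",round(o["opening"],4),"gf",o["gripper_force"],"j6",round(o["joint_pos"][5]))
E
python3 -c "
from h import *
plan((.573,.347,.06),-85,False)"
```

```text
turn [-0.     0.    -0.024] shift [ 23.6 -96.7 199.6] j6 -52.5 tcp [0.4746 0.3621 0.2596]
```

```bash
python3 -m crank '[0,0,-0.024,12,-48.4,0,0.75, 0,0,0,12,-48.4,0,0.75, 0,0,0,0,0,60,0.75, 0,0,0,0,0,60,0.75, 0,0,0,0,0,60,0.75]'
python3 -m crank '[0,0,0,0,0,30,0.75, 0,0,0,0,0,0,0.75]'
python3 -c "
from h import *
plan((.573,.347,.015),-85,False)"
```

```text
clock: 22.8
tool_pos: [0.573, 0.3456, 0.0779]
orientation: [-180.0, 0.0, -85.0]
force: [0.1, 0.7, 0.1]
opening: 0.0656
gripper_force: 0.0
clock: 23.05
tool_pos: [0.5714, 0.3445, 0.0467]
orientation: [179.8, -0.2, -85.0]
force: [-0.4, 0.0, 0.7]
opening: 0.0657
gripper_force: 0.0
turn [ 0.004 -0.003 -0.   ] shift [-2.4 -1.8 31.7] j6 -42.8 tcp [0.5714 0.3445 0.0467]
```

```bash
python3 -m crank '[0,0,0,-1,0,20,0.75, 0,0,0,0,0,14,0.75, 0,0,0,0,0,0,0, 0,0,0,0,0,0,0, 0,0,0,0,0,0,0]'
python3 -m crank '[0,0,0,0,0,0,0, 0,0,0,0,0,-50,0, 0,0,0,0,0,-60,0, 0,0,0,0,0,-60,0, 0,0,0,0,0,-50,0]'
python3 -c "
from h import *
pocket(4,lift=50)"
```

```text
clock: 23.68
tool_pos: [0.5728, 0.3476, 0.0165]
orientation: [-179.9, 0.0, -85.0]
force: [-0.5, -0.7, 1.6]
opening: 0.0436
gripper_force: 29.9
clock: 24.3
tool_pos: [0.5724, 0.3472, 0.238]
orientation: [-179.9, 0.1, -85.0]
force: [0.0, 1.5, -1.6]
opening: 0.044
gripper_force: 29.9
pocket 4 [0.633 0.037 0.173] turn [0.299 0.004 0.018] shift before turn [314.1 -32.7  64.4] after [313.4 -17.6  73.2] tcp [0.572 0.347 0.238] open 0.044 gf 29.93852490093559 j6 -43
```

```bash
python3 -m crank '[0,0,0,45,-4.7,0,0, 0,0,0,45,-4.7,0,0, 0,0,0,45,-4.7,0,0, 0,0,0,45,-4.7,0,0, 0,0,0,45,-4.7,0,0]'
python3 -m crank '[0,0,0,45,-4.7,0,0, 0,0,0,44,-4.7,0,0, 0.15,0,0.01,0,0,0,0, 0.15,0,0.01,0,0,0,0, 0,0,0,0,0,0,0]'
python3 -c "
from h import *
pocket(4)"
```

```text
clock: 24.92
tool_pos: [0.6154, 0.1237, 0.2352]
orientation: [180.0, 0.0, -85.0]
force: [1.5, 0.1, -2.7]
opening: 0.0437
gripper_force: 29.9
clock: 25.55
tool_pos: [0.6276, 0.0355, 0.2327]
orientation: [-163.0, 0.1, -86.1]
force: [-0.2, -0.2, -1.8]
opening: 0.0441
gripper_force: 29.9
pocket 4 [0.647 0.038 0.125] turn [ 0.004  0.002 -0.002] shift before turn [ -1.2  12.3 108.3] after [ -1.4  12.7 108.2] tcp [0.628 0.035 0.233] open 0.0441 gf 29.938871688209474 j6 -26
```

```bash
python3 -m crank '[0,0,0,-1,12.5,0,0, 0,0,0,0,0,40,0, 0,0,0,0,0,35,0, 0,0,0,0,0,20,0, 0,0,0,0,0,6,0]'
python3 -m crank '[0,0,0,0,0,0,0]'
python3 -c "
from h import *
pocket(4)"
```

```text
clock: 26.18
tool_pos: [0.6507, 0.0399, 0.1336]
orientation: [-163.0, 0.1, -86.1]
force: [-0.6, 0.5, -1.3]
opening: 0.0438
gripper_force: 29.9
clock: 26.3
tool_pos: [0.651, 0.0401, 0.1353]
orientation: [-162.8, 0.2, -86.1]
force: [0.5, 0.3, -1.8]
opening: 0.0437
gripper_force: 29.9
pocket 4 [0.647 0.038 0.125] turn [ 0.     0.002 -0.002] shift before turn [1.6 6.5 8.3] after [1.5 6.5 8.3] tcp [0.651 0.04  0.135] open 0.0437 gf 29.938894123770297 j6 -28
```

```bash
python3 -m crank '[0,0,0,1,5,4,0, 0,0,0,0,0,4,0, 0,0,0,0,0,0,0]'
python3 -c "
from h import *
pocket(4); print(get_obs()['force'])"
```

```text
clock: 26.68
tool_pos: [0.6481, 0.0387, 0.1262]
orientation: [-162.8, 0.2, -86.1]
force: [0.5, -0.6, -0.6]
opening: 0.0438
gripper_force: 29.9
pocket 4 [0.647 0.038 0.125] turn [-0.     0.002 -0.002] shift before turn [0.4 1.  0.4] after [0.4 1.  0.4] tcp [0.648 0.039 0.126] open 0.0438 gf 29.938655197620392 j6 -29
[ 0.4575509  -0.57833632 -0.55174637]
```

```bash
python3 -m crank '[0,0,0,0,0,0,0.75, 0,0,0,0,0,0,0.75, 0,0,0,0,0,-30,0.75, 0,0,0,0,0,-40,0.75, 0,0,0,0,0,-50,0.75]'
python3 -m crank '[-0.15,0,-0.01,0,0,0,0.75, -0.15,0,-0.01,0,0,0,0.75, 0,0,0,-30,0,0,0.75, 0,0,0,0,0,0,0.75]'
python3 - <<'E'
from h import *
M=eyes.camera_model("wrist");cv2.imwrite("pics/w6.png",eyes.snapshot("wrist"))
plan((.483,.353,.20),-80,False)
E
```

```text
clock: 27.3
tool_pos: [0.6123, 0.0358, 0.2414]
orientation: [-162.9, 0.2, -86.1]
force: [1.4, 0.5, 1.5]
opening: 0.066
gripper_force: 0.0
clock: 27.8
tool_pos: [0.6108, 0.0671, 0.2402]
orientation: [180.0, 0.0, -84.9]
force: [0.3, 0.8, 0.5]
opening: 0.0659
gripper_force: 0.0
turn [-0.    -0.    -0.085] shift [-304.4   75.8   40.5] j6 -19.3 tcp [0.6105 0.0664 0.2405]
```

View pics/w6.png

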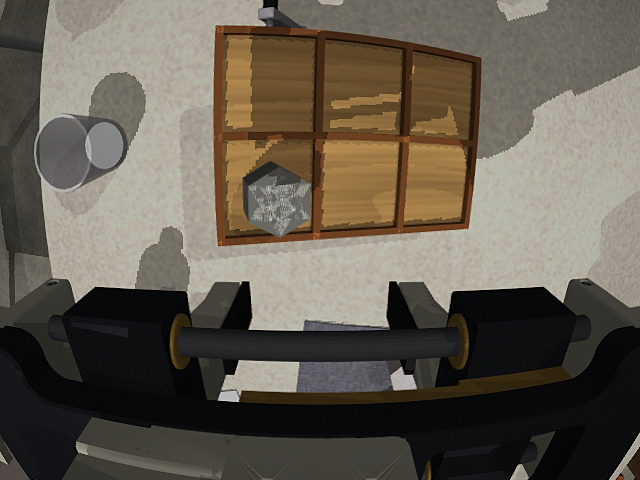

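```bash
python3 -m crank '[0,0,-0.085,0,0,0,0.75, 0,0,0,-43.5,10.8,0,0.75, 0,0,0,-43.5,10.8,0,0.75, 0,0,0,-43.5,10.8,0,0.75, 0,0,0,-43.5,10.8,0,0.75]'
python3 -m crank '[0,0,0,-43.5,10.8,0,0.75, 0,0,0,-43.5,10.8,0,0.75, 0,0,0,-43.5,10.8,0,0.75, 0,0,0,0,0,60,0.75, 0,0,0,0,0,0,0.75]'
cat >> h.py <<'E'
def check(*ns):
    M=eyes.camera_model("wrist"); im=eyes.snapshot("wrist")
    for n in ns:
        for d in spotter.place_of("wrist",f"rock{n}_c")[:1]:
            p=at_z("wrist",d["location"],.023,M); f=hexfit(im,M,p[:2]); print(n,round(d["p"],2),np.round(p[:2],3),"fit",round(float(f[0])),np.round(f[1:3],4),round(f[3]%60,1))
E
python3 - <<'E'
from h import *
check(3,1,4)
plan((.483,.353,.06),-80,False)
E
```

```text
clock: 28.48
tool_pos: [0.5371, 0.2304, 0.2414]
orientation: [-179.9, 0.0, -80.1]
force: [0.9, 0.5, 0.6]
opening: 0.0658
gripper_force: 0.0
clock: 29.1
tool_pos: [0.481, 0.3505, 0.1772]
orientation: [179.6, -0.3, -80.1]
force: [-0.0, -0.8, 0.7]
opening: 0.0654
gripper_force: 0.0
3 0.93 [0.483 0.357] fit 100 [0.4834 0.3492] 12
1 0.92 [0.394 0.356] fit 94 [0.3943 0.3549] 11.0
4 0.89 [0.481 0.271] fit 117 [0.4803 0.2697] 22.0
turn [-0.003  0.002 -0.002] shift [ -0.2   1.7 123.3] j6 -44.9 tcp [0.4847 0.3531 0.1833]
```

```bash
python3 -m crank '[0,0,0,0,1,60,0.75, 0,0,0,0,0,60,0.75, 0,0,0,0,0,30,0.75, 0,0,0,0,0,15,0.75, 0,0,0,0,0,0,0]'
python3 -m crank '[0,0,0,0,0,0,0, 0,0,0,0,0,0,0, 0,0,0,0,0,0,0, 0,0,0,0,0,-60,0, 0,0,0,0,0,-60,0]'
python3 -m crank '[0,0,0,0,0,-60,0, 0,0,0,0,0,-40,0, 0,0,0,0,0,0,0]'
python3 -c "
from h import *
pocket(5,lift=55)"
```

```text
clock: 29.92
tool_pos: [0.4831, 0.3528, 0.0163]
orientation: [-180.0, 0.0, -80.1]
force: [0.4, -0.4, 0.3]
opening: 0.0599
gripper_force: 0.0
clock: 30.55
tool_pos: [0.4818, 0.352, 0.1368]
orientation: [179.9, -0.1, -80.1]
force: [2.3, 1.3, -1.2]
opening: 0.0438
gripper_force: 30.0
clock: 30.92
tool_pos: [0.4834, 0.3538, 0.2401]
orientation: [-179.7, 0.3, -80.1]
force: [-0.4, 0.1, -2.5]
opening: 0.044
gripper_force: 30.0
pocket 5 [ 0.637 -0.045  0.178] turn [0.294 0.021 0.102] shift before turn [419.2 -82.1  60.5] after [ 408.2 -101.3   96.3] tcp [0.483 0.354 0.24 ] open 0.044 gf 29.9850427938145 j6 -45
```

```bash
python3 -m crank '[0,0,0,46.6,-9.1,0,0, 0,0,0,46.6,-9.1,0,0, 0,0,0,46.6,-9.1,0,0, 0,0,0,46.6,-9.1,0,0, 0,0,0,46.6,-9.1,0,0]'
python3 -m crank '[0,0,0,46.6,-9.1,0,0, 0,0,0,46.6,-9.1,0,0, 0,0,0,46.6,-9.1,0,0, 0,0,0,46.6,-9.1,0,0, 0,0,0,0,0,0,0]'
python3 -m crank '[0.147,0.01,0.051,0,0,0,0, 0.147,0.01,0.051,0,0,0,0, 0,0,0,0,0,0,0]'
python3 -c "
from h import *
pocket(5)"
```

```text
clock: 31.55
tool_pos: [0.5667, 0.1293, 0.2344]
orientation: [179.9, -0.0, -80.1]
force: [0.6, -0.7, -1.6]
opening: 0.0438
gripper_force: 30.0
clock: 32.17
tool_pos: [0.6349, -0.0494, 0.2335]
orientation: [179.8, 0.0, -80.3]
force: [-0.1, 1.5, -2.4]
opening: 0.044
gripper_force: 30.0
clock: 32.55
tool_pos: [0.63, -0.0467, 0.2328]
orientation: [-163.4, -0.2, -86.0]
force: [-0.3, 0.9, -1.1]
opening: 0.0437
gripper_force: 30.0
pocket 5 [ 0.653 -0.044  0.125] turn [ 0.009 -0.004  0.001] shift before turn [ -2.    8.5 109.5] after [ -1.5   9.5 109.4] tcp [ 0.63  -0.047  0.233] open 0.0437 gf 29.985710552236924 j6 -15
```

```bash
python3 -m crank '[0,0,0,-1.5,12,0,0, 0,0,0,0,0,40,0, 0,0,0,0,0,35,0, 0,0,0,0,0,20,0, 0,0,0,0,0,0,0]'
python3 -c "
from h import *
pocket(5)"
```

```text
clock: 33.17
tool_pos: [0.6505, -0.0441, 0.1389]
orientation: [-163.4, -0.3, -86.0]
force: [-0.0, 0.3, -1.9]
opening: 0.0438
gripper_force: 30.0
pocket 5 [ 0.653 -0.044  0.125] turn [ 0.01  -0.005  0.001] shift before turn [-0.5  1.3 13.6] after [-0.4  1.5 13.6] tcp [ 0.65  -0.044  0.139] open 0.0438 gf 29.985301321939914 j6 -16
```

```bash
python3 -m crank '[0,0,0,0,2,8,0, 0,0,0,0,0,5.5,0, 0,0,0,0,0,0,0, 0,0,0,0,0,0,0.75, 0,0,0,0,0,0,0.75]'
python3 -m crank '[0,0,0,0,0,-30,0.75, 0,0,0,0,0,-50,0.75, 0,0,0,0,0,-40,0.75, -0.15,0,-0.05,0,0,0,0.75, -0.15,0,-0.05,0,0,0,0.75]'
python3 -c "
from h import *
plan((.394,.353,.20),-80,False)"
```

```text
clock: 33.8
tool_pos: [0.6539, -0.0441, 0.1288]
orientation: [-163.0, -0.3, -86.0]
force: [0.6, -0.5, -0.1]
opening: 0.0581
gripper_force: 0.0
clock: 34.42
tool_pos: [0.6187, -0.046, 0.2461]
orientation: [179.7, -1.0, -80.3]
force: [1.0, -0.1, -0.1]
opening: 0.0659
gripper_force: 0.0
turn [ 0.006 -0.018 -0.004] shift [-431.9  152.    46.1] j6 -5.0 tcp [ 0.6187 -0.046   0.2461]
```

```bash
python3 -m crank '[0.006,-0.018,-0.004,0,0,0,0.75, 0,0,0,-48,16.9,0,0.75, 0,0,0,-48,16.9,0,0.75, 0,0,0,-48,16.9,0,0.75, 0,0,0,-48,16.9,0,0.75]'
python3 -m crank '[0,0,0,-48,16.9,0,0.75, 0,0,0,-48,16.9,0,0.75, 0,0,0,-48,16.9,0,0.75, 0,0,0,-48,16.9,0,0.75, 0,0,0,-48,16.9,0,0.75]'
python3 -m crank '[0,0,0,0,0,50,0.75, 0,0,0,0,0,0,0.75]'
python3 - <<'E'
from h import *
check(1,4)
plan((.394,.353,.015),-80,False)
E
```

```text
clock: 35.05
tool_pos: [0.518, 0.1325, 0.243]
orientation: [-179.9, 0.0, -80.2]
force: [1.2, -0.3, -0.0]
opening: 0.0653
gripper_force: 0.0
clock: 35.67
tool_pos: [0.3935, 0.3546, 0.243]
orientation: [-179.9, 0.1, -80.2]
force: [0.4, 0.3, 0.0]
opening: 0.0658
gripper_force: 0.0
clock: 35.92
tool_pos: [0.3927, 0.3515, 0.1898]
orientation: [179.7, -0.2, -80.1]
force: [-1.1, -0.1, 0.4]
opening: 0.0656
gripper_force: 0.0
1 0.87 [0.394 0.357] fit 99 [0.3938 0.3548] 12.0
4 0.65 [0.482 0.271] fit 120 [0.4799 0.2694] 22
turn [-0.001  0.001 -0.003] shift [  0.3   1.6 179.2] j6 -53.2 tcp [0.3955 0.3536 0.1942]
```

```bash
python3 -m crank '[0,0,-0.03,-1,1,60,0.75, 0,0,0,0,0,60,0.75, 0,0,0,0,0,40,0.75, 0,0,0,0,0,17,0.75, 0,0,0,0,0,0,0]'
python3 -m crank '[0,0,0,0,0,0,0, 0,0,0,0,0,0,0, 0,0,0,0,0,0,0, 0,0,0,0,0,-60,0, 0,0,0,0,0,-60,0]'
python3 -m crank '[0,0,0,0,0,-60,0, 0,0,0,0,0,-40,0, 0,0,0,0,0,0,0]'
python3 -c "
from h import *
pocket(1,lift=60)"
```

```text
clock: 36.7
tool_pos: [0.3941, 0.354, 0.0156]
orientation: [180.0, -0.1, -78.5]
force: [0.0, 0.2, 0.7]
opening: 0.0607
gripper_force: 0.0
clock: 37.33
tool_pos: [0.393, 0.3537, 0.1368]
orientation: [179.9, -0.1, -78.4]
force: [0.7, 1.0, -1.0]
opening: 0.044
gripper_force: 30.0
clock: 37.7
tool_pos: [0.3943, 0.3557, 0.2396]
orientation: [-179.8, 0.3, -78.4]
force: [0.8, 0.4, -2.6]
opening: 0.044
gripper_force: 30.0
pocket 1 [ 0.487 -0.055  0.137] turn [0.296 0.025 0.131] shift before turn [421.5  -7.5 100.9] after [416.3 -30.3 117. ] tcp [0.394 0.356 0.24 ] open 0.044 gf 29.972892701625824 j6 -52
```

```bash
python3 -m crank '[0,0,0,46.8,-0.8,0,0, 0,0,0,46.8,-0.8,0,0, 0,0,0,46.8,-0.8,0,0, 0,0,0,46.8,-0.8,0,0, 0,0,0,46.8,-0.8,0,0]'
python3 -m crank '[0,0,0,46.8,-0.8,0,0, 0,0,0,46.8,-0.8,0,0, 0,0,0,46.8,-0.8,0,0, 0,0,0,46.8,-0.8,0,0, 0,0,0,0,0,0,0]'
python3 -m crank '[0.148,0.012,0.066,0,0,0,0, 0.148,0.012,0.066,0,0,0,0, 0,0,0,0,0,0,0]'
python3 -c "
from h import *
pocket(1)"
```

```text
clock: 38.33
tool_pos: [0.4436, 0.1241, 0.2347]
orientation: [179.9, -0.1, -78.4]
force: [0.3, 0.8, -1.6]
opening: 0.0439
gripper_force: 30.0
clock: 38.95
tool_pos: [0.4843, -0.0594, 0.2344]
orientation: [179.8, -0.1, -78.7]
force: [-1.3, 0.1, -2.4]
opening: 0.0437
gripper_force: 30.0
clock: 39.33
tool_pos: [0.4804, -0.0574, 0.2333]
orientation: [-163.2, -0.3, -86.1]
force: [0.5, -0.6, -2.0]
opening: 0.0434
gripper_force: 30.0
pocket 1 [ 0.504 -0.054  0.079] turn [ 0.006 -0.005  0.   ] shift before turn [ -2.5  21.4 154.3] after [ -1.8  22.3 154.2] tcp [ 0.48  -0.057  0.233] open 0.0434 gf 29.973791241645813 j6 -21
```

```bash
python3 -m crank '[0.006,-0.005,0,-2,23,0,0, 0,0,0,0,0,50,0, 0,0,0,0,0,50,0, 0,0,0,0,0,40,0, 0,0,0,0,0,0,0]'
python3 -c "
from h import *
pocket(1)"
```

```text
clock: 39.95
tool_pos: [0.5029, -0.054, 0.092]
orientation: [-163.1, -0.2, -86.0]
force: [-0.8, -0.6, -1.8]
opening: 0.0433
gripper_force: 30.0
pocket 1 [ 0.504 -0.054  0.079] turn [ 0.006 -0.002  0.001] shift before turn [ 0.   2.2 12.5] after [ 0.1  2.3 12.5] tcp [ 0.503 -0.054  0.092] open 0.0433 gf 29.973104596138 j6 -26
```

```bash
python3 -m crank '[0,0,0,0,2,8,0, 0,0,0,0,0,5,0, 0,0,0,0,0,0,0, 0,0,0,0,0,0,0.75, 0,0,0,0,0,0,0.75]'
python3 -m crank '[0,0,0,0,0,-40,0.75, 0,0,0,0,0,-60,0.75, 0,0,0,0,0,-60,0.75, -0.15,0,-0.06,0,0,0,0.75, -0.15,0,-0.06,0,0,0,0.75]'
python3 - <<'E'
from h import *
plan((.480,.269,.20),-68,False)
cv2.imwrite("pics/s3.png",eyes.snapshot("scene"))
E
```

```text
clock: 40.58
tool_pos: [0.507, -0.0533, 0.0832]
orientation: [-162.6, -0.0, -86.0]
force: [0.3, 0.4, 0.2]
opening: 0.0588
gripper_force: 0.0
clock: 41.2
tool_pos: [0.4593, -0.0563, 0.2396]
orientation: [-179.7, -0.9, -79.1]
force: [0.5, -0.1, 0.5]
opening: 0.0658
gripper_force: 0.0
turn [-0.004 -0.017 -0.193] shift [-293.9 -141.    39.6] j6 -7.9 tcp [ 0.4593 -0.0563  0.2396]
```

View pics/s3.png

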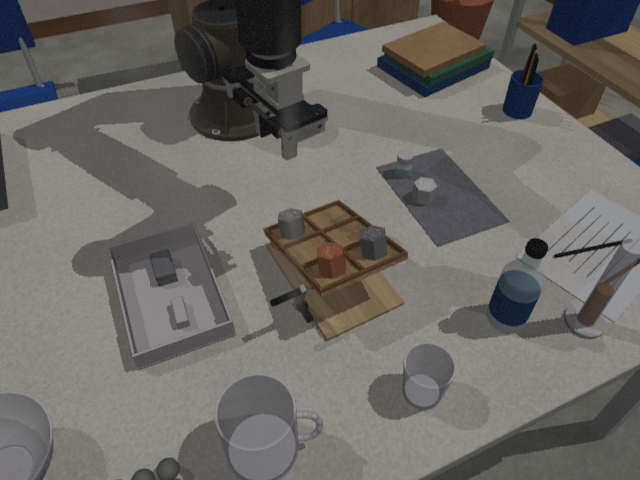

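Three rocks sit in pockets 1, 4 and 5 ((291,222), (331,260), (373,243)). The jar stands at (404,162), the clutter is in the tray, and the last rock is at (425,190).

```bash
python3 -m crank '[-0.002,-0.008,-0.096,0,0,0,0.75, -0.002,-0.008,-0.097,0,0,0,0.75, 0,0,0,-42,-20.1,0,0.75, 0,0,0,-42,-20.1,0,0.75, 0,0,0,-42,-20.1,0,0.75]'
python3 -m crank '[0,0,0,-42,-20.1,0,0.75, 0,0,0,-42,-20.1,0,0.75, 0,0,0,-42,-20.1,0,0.75, 0,0,0,-42,-20.1,50,0.75, 0,0,0,0,0,0,0.75]'
python3 - <<'E'
from h import *
check(4)
plan((.480,.269,.015),-68,False)
E
```

```text
clock: 41.88
tool_pos: [0.4681, 0.084, 0.2348]
orientation: [179.7, -0.1, -68.2]
force: [0.8, -0.7, 0.1]
opening: 0.0658
gripper_force: 0.0
clock: 42.5
tool_pos: [0.4781, 0.2655, 0.1842]
orientation: [179.4, -0.2, -68.1]
force: [0.7, -0.9, -0.5]
opening: 0.0658
gripper_force: 0.0
4 0.83 [0.483 0.272] fit 120 [0.48   0.2703] 20
turn [ 0.007 -0.003 -0.002] shift [ -4.1  -2.1 172.6] j6 -27.5 tcp [0.4796 0.2645 0.1876]
```

```bash
python3 -m crank '[0.005,0,0,-4,-1,60,0.75, 0,0,0,0,0,60,0.75, 0,0,0,0,0,35,0.75, 0,0,0,0,0,15,0.75, 0,0,0,0,0,0,0]'
python3 -m crank '[0,0,0,0,0,0,0, 0,0,0,0,0,0,0, 0,0,0,0,0,0,0, 0,0,0,0,0,-60,0, 0,0,0,0,0,-60,0]'
python3 -m crank '[0,0,0,0,0,-60,0, 0,0,0,0,0,-40,0, 0,0,0,0,0,0,0]'
python3 -c "
from h import *
pocket(0,lift=60)"
```

```text
clock: 43.22
tool_pos: [0.4795, 0.2678, 0.0185]
orientation: [180.0, -0.1, -68.2]
force: [0.6, 1.4, 0.2]
opening: 0.0603
gripper_force: 0.0
clock: 43.85
tool_pos: [0.4783, 0.2677, 0.1392]
orientation: [179.9, -0.2, -68.2]
force: [0.6, 1.4, -2.4]
opening: 0.044
gripper_force: 30.0
clock: 44.22
tool_pos: [0.48, 0.2695, 0.2421]
orientation: [-179.7, 0.1, -68.1]
force: [-0.2, 0.2, -3.9]
opening: 0.0437
gripper_force: 30.0
pocket 0 [0.481 0.027 0.137] turn [0.292 0.049 0.309] shift before turn [225.9  90.1 104.6] after [242.4  46.4  96. ] tcp [0.48  0.27  0.242] open 0.0437 gf 29.996676743030548 j6 -28
```

```bash
python3 -m crank '[0,0,0,37.6,15,0,0, 0,0,0,37.6,15,0,0, 0,0,0,37.6,15,0,0, 0,0,0,37.6,15,0,0, 0,0,0,37.6,15,0,0]'
python3 -m crank '[0,0,0,37.6,15,0,0, 0.097,0.016,0.103,0,0,0,0, 0.097,0.016,0.103,0,0,0,0, 0.097,0.016,0.103,0,0,0,0, 0,0,0,0,0,0,0]'
python3 -c "
from h import *
pocket(0)"
```

```text
clock: 44.85
tool_pos: [0.4781, 0.0646, 0.2373]
orientation: [179.9, -0.1, -68.2]
force: [-0.9, 0.3, -2.4]
opening: 0.0436
gripper_force: 30.0
clock: 45.48
tool_pos: [0.4761, 0.0243, 0.2365]
orientation: [-163.3, -0.3, -86.0]
force: [0.5, -0.4, -1.9]
opening: 0.0441
gripper_force: 30.0
pocket 0 [0.499 0.028 0.079] turn [ 0.009 -0.005  0.001] shift before turn [ -2.8  23.3 157. ] after [ -2.   24.7 156.8] tcp [0.476 0.024 0.236] open 0.0441 gf 29.99796688556671 j6 -36
```

```bash
python3 -m crank '[0.007,-0.005,0,-2.5,24,0,0, 0,0,0,0,0,50,0, 0,0,0,0,0,50,0, 0,0,0,0,0,43,0, 0,0,0,0,0,0,0]'
python3 -c "
from h import *
pocket(0)"
```

```text
clock: 46.1
tool_pos: [0.4967, 0.0276, 0.0911]
orientation: [-163.2, -0.2, -85.9]
force: [0.3, -1.7, -2.9]
opening: 0.0436
gripper_force: 30.0
pocket 0 [0.499 0.028 0.079] turn [ 0.008 -0.004  0.002] shift before turn [-0.2  1.5 11.8] after [-0.2  1.6 11.8] tcp [0.497 0.028 0.091] open 0.0436 gf 29.996895790100098 j6 -47
```

```bash
python3 -m crank '[0,0,0,0,1,7,0, 0,0,0,0,0,4.5,0, 0,0,0,0,0,0,0, 0,0,0,0,0,0,0.75, 0,0,0,0,0,0,0.75]'
python3 -m crank '[0,0,0,0,0,-40,0.75, 0,0,0,0,0,-60,0.75, 0,0,0,0,0,-60,0.75, -0.15,0,0,0,0,0,0.75, -0.15,0,0,0,0,0,0.75]'
python3 -m crank '[0,0,0,-50,0,-20,1, 0,0,0,-50,0,-20,1, 0,0,0,-50,0,0,1, 0,0,0,-50,0,0,1, 0,0,0,0,0,0,1]'
python3 - <<'E'
from h import *
a=eyes.snapshot("top")[140:340,120:500]; b=eyes.snapshot("scene")[140:380,90:520]
cv2.imwrite("pics/fin_t.png",cv2.resize(a,None,fx=2,fy=2)); cv2.imwrite("pics/fin_s.png",cv2.resize(b,None,fx=1.8,fy=1.8))
v=np.zeros((600,790,3),np.uint8); a=cv2.resize(a,(560,295)); b=cv2.resize(b,(540,301)); v[:295,:560]=a; v[295:596,:540]=b; cv2.imwrite("pics/fin.png",v)
Ry=R.from_euler("z",PSI,degrees=True)
for k in (0,1,4,5):
    u=[42,120,198][k//2]; y=41 if k%2==0 else -41
    p=Ry.apply(np.array([-120+u*np.cos(TH)-28*np.sin(TH),y,45+u*np.sin(TH)+28*np.cos(TH)])/1000)+np.r_[S,0]
    print("pocket",k,[np.round(proj(c,p)) for c in("top","scene")])
for i in(0,1,3,4):
  for c in("top","scene"):
    for d in spotter.place_of(c,f"rock{i}_c")[:1]: print(i,c,round(d["p"],2),d["location"])
for d in spotter.place_of("scene","leg_bar")[:1]+spotter.place_of("scene","jar")[:1]: print(d)
E
```

```text
clock: 46.72
tool_pos: [0.5015, 0.0301, 0.0846]
orientation: [-162.7, 0.1, -85.9]
force: [0.2, 0.9, 0.5]
opening: 0.0585
gripper_force: 0.0
clock: 47.35
tool_pos: [0.4538, 0.0275, 0.2411]
orientation: [-179.7, 0.3, -85.8]
force: [0.0, 0.5, -0.0]
opening: 0.0656
gripper_force: 0.0
clock: 47.98
tool_pos: [0.4391, 0.2286, 0.2765]
orientation: [-180.0, 0.0, -85.7]
force: [0.2, -0.4, 0.1]
opening: 0.0875
gripper_force: 0.0
pocket 0 [array([305., 258.]), array([328., 209.])]
pocket 1 [array([341., 256.]), array([290., 223.])]
pocket 4 [array([301., 190.]), array([371., 243.])]
pocket 5 [array([338., 188.]), array([330., 260.])]
0 top 0.78 [299.1, 191.5]
0 scene 0.69 [372.7, 243.1]
1 top 0.74 [341.8, 254.2]
1 scene 0.56 [292.6, 219.6]
3 top 0.77 [338.5, 190.3]
3 scene 0.65 [328.0, 260.3]
4 top 0.81 [300.9, 256.1]
4 scene 0.8 [330.2, 213.0]
{'location': [282.7, 297.7], 'p': 0.92}
{'location': [399.8, 168.6], 'p': 0.96}
```

View pics/fin.png

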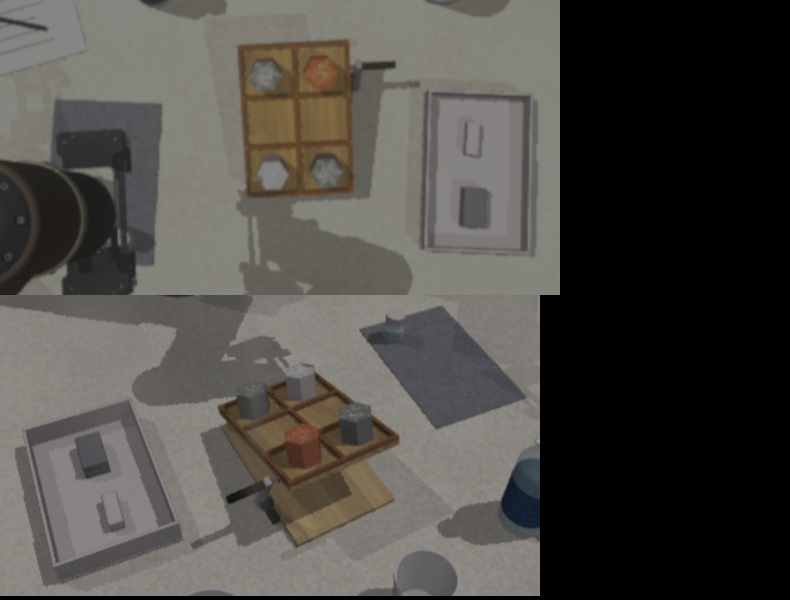

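The last pictures show all four rocks within a few pixels of their pocket points. The board is up on the leg, both clutter items are in the tray and the jar is standing. The arm is clear, so I'm handing in.

```bash
python3 -c "
from plant import ctrl
print(ctrl.close_job())"
```

```text
the job is handed in; nothing more can be done
None
```

I handed the job in at about 48 s with the duster and rubber in the tray, the board standing on the locked leg, all four rocks in pockets 0, 1, 4 and 5, and the jar upright; close_job returned no verdict.

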